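# Turn a circuit board over in its rotary holder

## Robot

A 7-joint arm with a two-finger parallel gripper is mounted at the origin on the work surface. World frame = base frame: x ahead of the robot, y to its left, z up, the work surface at z = 0. Lengths are in m, angles in rad, forces in N, time in s.
With the tool pointing down it reaches from about 0.35 to 0.775 m from the base axis. Payload 3.1 kg.
Tool frame: the origin (TCP) lies where the fingers leave the gripper's body, on its centre line; the fingertips stand 73 mm ahead of it and the grasp point (between the pads) lies 54 mm ahead of it; z points along the fingers, y is the line along which they close (so a half turn about z gives the same grasp; the last joint's range is limited). The gripper opens to 85 mm and grips with 20 to 120 N. Pads are 22 mm wide; open, the fingers measure 114 mm over their backs; the gripper's body (76 mm by 85 mm) begins 54 mm behind the grasp point. The pads swing forward as they close: fully open they stand 13 mm farther back than shut.
Start: joints at [-0.042, 0.311, 0.014, 1.512, -0.004, 1.319, -0.027], TCP at [0.55, 0, 0.304] pointing down, gripper open.
Joint ranges: [-2.7, 2.7], [-0.3, 1.91], [-1.27, 1.3], [0.12, 2.57], [-1.44, 4.58], [0.2, 2.03], [-3.05, 3.05]. Speed limits (rad/s): [2.79, 2.79, 3.14, 3.14, 3.14, 3.14, 3.14].

## Interface

Orientations are given as [roll, pitch, yaw] about the fixed x, y, z axes, in that order (R = Rz(yaw) Ry(pitch) Rx(roll)).
In Python, from station import arm, eyes gives the robot as it stands.
- The arm moves only by the tool arm_command, never from a script. Its argument "deltas" is text: rows parted by semicolons, each of 7 numbers parted by spaces: the shift along the tool's x, y, z in mm, then the turn, a rotation vector about the tool's x, y, z in rad, then the opening in per cent of the stroke, from 0 (shut) to 100 (fully open). In form: dx dy dz rx ry rz jaw; .... A call has 1 to 5 rows; each row is the pose to reach, as a shift and turn from the pose commanded when the call began, along the tool's axes at that moment; what a row does not reach only later rows make up. A row lasts 1/8 s, in which the tool goes at most 62.5 mm and 10.7 degrees, less where a joint would pass 70% of its speed; a pose out of reach is approached as far as the arm can. A call with a gripper value outside its range is refused whole. The fingers move at their own pace and stop on an object; "squeeze" is the grip in N (left out, the last holds). Time passes only in rows, so rows that repeat a pose let the fingers close. It gives the time, the measured TCP pose, the force, the opening and the grip force at its end, in the units of the state.
- arm.read_state(): the state, without advancing time (a new reading comes with each control period).
- eyes.get_image(name): name is "scene" or "side" or "wrist"; returns a dict with "img" (384x512x3 uint8, blue, green, red), "K" (3x3 intrinsics, pixels), "dist_coeffs" ([k1, k2, p1, p2, k3] as OpenCV has them; the pictures are not rectified), "extrinsics" (4x4, takes a point from camera to world coordinates); the wrist camera has in their place "mount" (4x4, takes a point from camera to tool coordinates, whose origin is the TCP and whose axes are the flange's). Camera axes: x right, y down, z forward; pixel columns grow to the right and rows downward; lengths in m; the calibration is good to about 2 mm. A picture is of the moment at which its call begins: read the wrist's pose just before it. There is no depth.
- arm.finish_job(): hands the job in; it is judged then, once.
The state is a dict: "time": time; "q": joint angles; "dq": joint speeds; "tau": joint torques, N m; "position": TCP position; "orientation": TCP orientation; "contact_force": force on the tool from outside, world axes, zero at the start; "torque": the same for the moment, N m; "width": opening from 0.0 (shut) to 1.0 (fully open); "finger_force": force on a finger pad.
Only numpy, scipy, OpenCV 4.12 (cv2) and the standard library are available. Lean on these libraries where they do the work, as an engineer would, in place of code of your own. Each camera call takes 0.05 s, during which the arm holds its last target. There are 200 camera calls.

## Task

The circuit board in the rotary holder is component side up and I need to inspect the soldering underneath: push it over about its pivots with the fingertips until it lies level with the solder side up, then take the hand away. Press gently and keep off the components; do not grip the board, do not lift or shove the holder, and leave the other things on the bench where they are.

Things in the scene. Friction and masses are not known exactly. Their poses are not given: they have to be found in the camera images.
- holder: Grey rotary circuit-board holder, loose, 2 kg: two cast feet (190 mm in x, 34 mm in y, 20 mm high) at y = +-112 mm, tied by two 10 mm rods along y at x = +-65 mm. On each foot an upright 38 mm wide (x), 12 mm thick, at y = +-105 mm, 144 mm high, with a black tension knob outside, out to y = +-127 mm. Origin: middle of the footprint at bench level; y along the board's turning axis, z up.
- spindle (a joint): Turning angle of the board, rad, about the holder's +y axis. 0 = level, component side up; positive = the board's +x long edge lower; +pi or -pi = level, solder side up. Turns either way without a stop. The pivots give a constant drag of about 0.13 N m (2.6 N at a long edge), so the board stays at any angle it is left at.
- board: Green circuit board, 100 mm (x) by 160 mm (y) by 2.4 mm, held by aluminium jaws 36 mm long at the middle of each short side. Origin: its centre, on the turning axis, 125 mm above the bench; y along the axis, x to one long edge, z out of the component side. Margins 15 mm wide along both long edges are bare; the solder side (-z) carries only low solder joints.
- edge_a (a point): Middle of the board's long edge at its own x = +50 mm, half-way through the thickness.
- edge_b (a point): Middle of the board's long edge at its own x = -50 mm, half-way through the thickness.
- components: The components soldered on the board's component side, moving with it: chips up to 5 mm tall out to 35 mm from the centre line, and within 20 mm of the centre line a steel transformer 18 mm, black capacitors 20 mm, a black heat sink 20 mm and a grey terminal strip 11 mm tall. Same origin and axes as the board.
- dish: Bystander: round steel catch dish, 64 mm in diameter, 22 mm high, under the board between the rods. Origin: centre of its underside.
- reel: Bystander: reel of solder lying flat, 64 mm in diameter, 45 mm high. Origin: centre of its underside.
- bottle: Bystander: white bottle with black cap, 50 mm in diameter, 110 mm high. Origin: centre of its underside.
- transformer: Bystander: open-frame transformer on its mounting feet, 54 by 88 mm, 51 mm high. Origin: centre of its underside.
- meter: Bystander: flat black pocket meter with a screen, 62 by 98 mm, 23 mm high. Origin: centre of its underside.
- screwdriver: Bystander: screwdriver lying on the bench, 190 mm long, 26 mm high. Origin: on the bench under its middle.
- tin: Bystander: small round metal tin, 52 mm in diameter, 26 mm high. Origin: centre of its underside.

How it is judged:
At the end, for the whole second after the job is handed in: The board is at rest, level within 10 degrees with the solder side up; the holder stands flat, within 30 mm of where it stood (angle between board's own z axis and vertical above 2.97 rad and angular speed of board below 0.05 rad/s and distance of holder from where it was at the start of the episode below 0.03 m and angle between holder's own z axis and vertical below 0.05 rad); the robot touches nothing.
It fails at once if the holder is lifted, tipped or shoved more than 30 mm (height (world z) of holder above 0.008 m or angle between holder's own z axis and vertical above 0.12 rad or distance of holder from where it was at the start of the episode above 0.03 m).
It fails at once if the board is gripped between the fingers (contact force between the fingers and board above 0.5 N and x of the grasp point in the frame of board between -0.053 and 0.053 m and y of the grasp point in the frame of board between -0.08 and 0.08 m and z of the grasp point in the frame of board between -0.004 and 0.004 m).
It fails at once if the board is pressed with more than 20 N (contact force between the fingers and board above 20 N).
It fails at once if the components are pressed with more than 4 N (contact force between any of the fingers, the arm and components above 4 N).
It fails at once if a bystander is moved more than 20 mm (distance of any of dish, reel, bottle, transformer, meter, screwdriver, tin from where it was at the start of the episode above 0.02 m).
It also fails if it takes over 51 s, if anything falls off the work surface, if the arm or the gripper's body presses on something with over 40 N, if the wrist force passes 120 N, or if a joint passes its speed limit or range.

## Working session

There is one attempt and no reset: what is moved stays moved. The work goes in short steps, Python scripts to look and compute and a tool call to move; the robot and the scene stay as the last step left them, time stands still between calls to the robot, and variables do not carry over. Pictures are saved under pics/ and viewed, at most 10 in all, crops included, and the job is handed in when it is done.

Besides the shell and the picture viewer there is one more tool, called after "Call:" as name(argument=value, ...), one argument or row to a line, values as JSON. arm_command: Moves the arm, as the interface text tells. Its arguments: {"type":"object","properties":{"deltas":{"type":"string"},"squeeze":{"type":"number"}},"required":["deltas"]}

```bash
mkdir -p pics; python3 - <<'E'
from station import arm, eyes
import cv2,numpy as np
s=arm.read_state();print(s)
for n in ["scene","side"]:
    d=eyes.get_image(n);cv2.imwrite(f"pics/{n}0.png",d["img"])
    np.savez(f"{n}.npz",K=d["K"],D=d["dist_coeffs"],E=d["extrinsics"]);print(n,np.round(d["extrinsics"],3).tolist(),np.round(d["K"],0).tolist())
E
```

```text
{'time': 0.0, 'q': array([-0.04169183,  0.31177224,  0.01399802,  1.5130722 , -0.00442799,
        1.31918256, -0.02715776]), 'dq': array([-0.00084991, -0.00133228,  0.00047401, -0.00071178,  0.00074678,
       -0.00129294,  0.00037232]), 'tau': array([-8.45983850e-04, -3.79911804e+01,  1.45537080e-01, -2.30588043e+01,
        1.22032766e-02,  1.37352623e-02,  4.05736500e-06]), 'position': array([5.49442464e-01, 1.92000960e-05, 3.02789190e-01]), 'orientation': array([-3.13919041e+00,  7.30709621e-05,  1.57089446e+00]), 'contact_force': array([ 0.22734519,  0.0376952 , -0.60861551]), 'torque': array([ 0.03719079, -0.00382572, -0.07221849]), 'finger_force': 0.0, 'width': 1.0018336473870115}
scene [[0.648, 0.628, -0.43, 1.088], [0.761, -0.525, 0.381, -0.432], [0.013, -0.574, -0.818, 1.101], [0.0, 0.0, 0.0, 1.0]] [[470.0, 0.0, 258.0], [0.0, 470.0, 183.0], [0.0, 0.0, 1.0]]
side [[-0.998, -0.045, 0.032, 0.529], [-0.055, 0.739, -0.671, 0.752], [0.006, -0.672, -0.741, 0.888], [0.0, 0.0, 0.0, 1.0]] [[400.0, 0.0, 260.0], [0.0, 400.0, 190.0], [0.0, 0.0, 1.0]]
```

View pics/scene0.png

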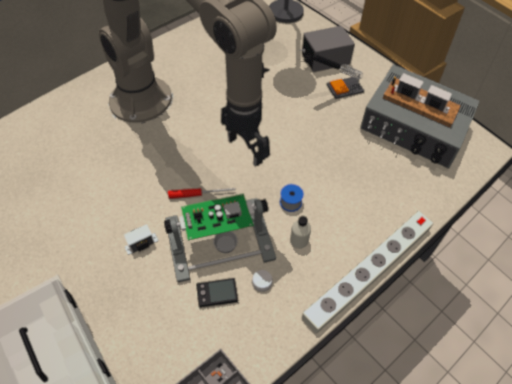

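View pics/side0.png

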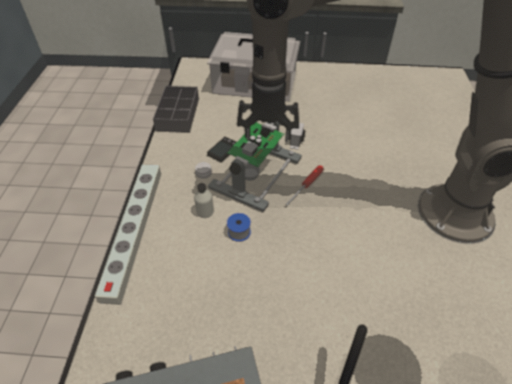

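The scene view shows the holder around (220,235) with the board on it. The screwdriver is behind, the reel and bottle are to the right, and the white transformer is to the left. The meter and tin are in front. In the side view the arm partly hides the board, at (257,143). I'll enlarge both.

```bash
python3 - <<'E'
import cv2
a=cv2.imread("pics/scene0.png")[170:320,115:315];cv2.imwrite("pics/c1.png",cv2.resize(a,None,fx=4,fy=4,interpolation=3))
a=cv2.imread("pics/side0.png")[90:250,170:340];cv2.imwrite("pics/c2.png",cv2.resize(a,None,fx=3.7,fy=3.7,interpolation=3))
E
```

```text
(no output)
```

View pics/c1.png

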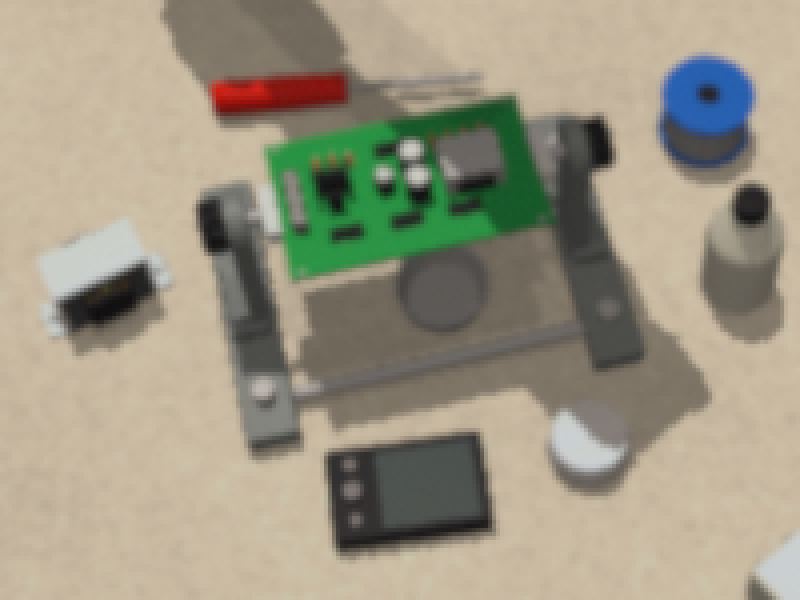

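View pics/c2.png

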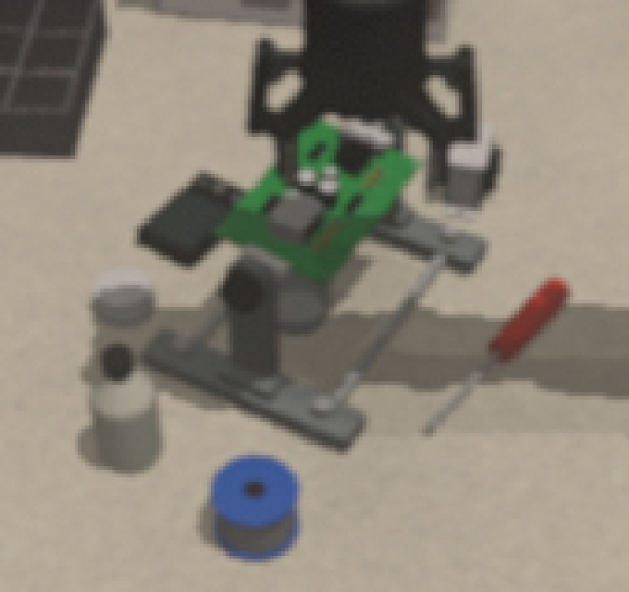

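The scene crop has board corners at about (266,150), (516,97), (553,228) and (293,279). The side crop has them at about (315,122), (218,228), (325,278) and (417,160), and the board looks tilted. I'll fit the holder pose and tilt from these, and also the bystanders.

```bash
cat > h.py <<'E'
import numpy as np,cv2
from scipy.spatial.transform import Rotation as R
C={n:dict(np.load(n+".npz")) for n in["scene","side"]}
def proj(n,P):
    E=np.linalg.inv(C[n]["E"]);return cv2.projectPoints(np.atleast_2d(P).astype(float),cv2.Rodrigues(E[:3,:3])[0],E[:3,3],C[n]["K"],C[n]["D"])[0][:,0]
def ray(n,uv,z):
    c=C[n];p=cv2.undistortPoints(np.array([[uv]],float),c["K"],c["D"])[0,0];d=c["E"][:3,:3]@[*p,1];o=c["E"][:3,3];return o+d*(z-o[2])/d[2]
sc=lambda u,v:(115+u/4,170+v/4)
sd=lambda u,v:(170+u/3.7,90+v/3.7)
E
python3 - <<'E'
from h import *
from scipy.optimize import least_squares
S=[sc(266,150),sc(516,97),sc(553,228),sc(293,279)]   # scene order: Lfar,Rfar,Rnear,Lnear
for uv in S: print(ray("scene",uv,.125).round(3))
D=[sd(417,160),sd(325,278),sd(218,228),sd(315,122)]
for uv in D: print("side",ray("side",uv,.125).round(3))
# feet ends: right foot near end top, left foot near end
F=[sc(617,353),sc(275,435)]; G=[sd(355,422),sd(150,348)]
for uv in F: print("foot",ray("scene",uv,.02).round(3))
for uv in G: print("footside",ray("side",uv,.02).round(3))
def pts(p):
    x,y,yaw,t=p;Rz=R.from_euler('z',yaw)
    b=R.from_euler('y',t).apply([[-.05,-.08,0],[-.05,.08,0],[.05,.08,0],[.05,-.08,0]])+[0,0,.125]
    f=np.array([[.095,.112,.02],[.095,-.112,.02],[-.095,.112,.02],[.0,.127,.125],[0,-.127,.125]])
    return Rz.apply(b)+[x,y,0],Rz.apply(f)+[x,y,0]
def res(p):
    b,f=pts(p)
    return np.r_[(proj("scene",b)-S).ravel(),(proj("side",b)-D).ravel(),(proj("scene",f[[0,1]])-F).ravel(),(proj("side",f[[2,0]])-G).ravel(),(proj("scene",f[3:])-[sc(602,142),sc(205,225)]).ravel(),(proj("side",f[3])-sd(240,288)).ravel()]
for yaw in[0,.8]:
  for t in(-.4,.4):
    r=least_squares(res,[.6,0,yaw,t],loss='soft_l1');print(r.x.round(4),r.cost.round(2),res(r.x).round(1).tolist())
for n,uv,uv2,z in[("reel",(708,92),(253,490),.045),("bottle",(752,195),(117,352),.11),("tin",(588,437),(122,283),.026),("transf",(100,265),None,.04),("meter",(410,488),(185,218),.023),("driver handle",(280,92),(530,320),.02),("driver tip",(480,77),(430,430),.013),("dish",(442,275),(295,290),.022)]:
    print(n,ray("scene",sc(*uv),z).round(3),uv2 and ray("side",sd(*uv2),z).round(3))
E
```

```text
[ 0.51  -0.169  0.125]
[ 0.579 -0.027  0.125]
[ 0.665 -0.07   0.125]
[ 0.594 -0.209  0.125]
side [ 0.508 -0.168  0.125]
side [ 0.574 -0.029  0.125]
side [ 0.658 -0.078  0.125]
side [ 0.592 -0.211  0.125]
foot [ 0.716 -0.058  0.02 ]
foot [ 0.622 -0.258  0.02 ]
footside [0.547 0.02  0.02 ]
footside [ 0.715 -0.048  0.02 ]
[ 0.5842 -0.1187 -0.4438 -0.0583] 16.19 [-1.2, -0.9, -0.7, -1.1, 0.1, -1.5, -1.0, 0.5, 1.1, 0.4, -0.0, 1.7, -2.4, 1.6, -0.8, -1.1, 0.6, 0.6, -0.9, 0.4, 0.3, 0.9, -0.6, -2.7, 1.2, -0.6, -1.9, 1.0, -1.8, 2.7]
[ 0.5842 -0.1187 -0.4438 -0.0583] 16.19 [-1.2, -0.9, -0.7, -1.1, 0.1, -1.5, -1.0, 0.5, 1.1, 0.4, -0.0, 1.7, -2.4, 1.6, -0.8, -1.1, 0.6, 0.6, -0.9, 0.4, 0.3, 0.9, -0.6, -2.7, 1.2, -0.6, -1.9, 1.0, -1.8, 2.7]
[ 0.5842 -0.1187 -0.4438 -0.0583] 16.19 [-1.2, -0.9, -0.7, -1.1, 0.1, -1.5, -1.0, 0.5, 1.1, 0.4, -0.0, 1.7, -2.4, 1.6, -0.8, -1.1, 0.6, 0.6, -0.9, 0.4, 0.3, 0.9, -0.6, -2.7, 1.2, -0.6, -1.9, 1.0, -1.8, 2.7]
[ 0.5842 -0.1187 -0.4438 -0.0583] 16.19 [-1.2, -0.9, -0.7, -1.1, 0.1, -1.5, -1.0, 0.5, 1.1, 0.4, -0.0, 1.7, -2.4, 1.6, -0.8, -1.1, 0.6, 0.6, -0.9, 0.4, 0.3, 0.9, -0.6, -2.7, 1.2, -0.6, -1.9, 1.0, -1.8, 2.7]
reel [0.617 0.109 0.045] [0.617 0.109 0.045]
bottle [0.72  0.044 0.11 ] [0.719 0.041 0.11 ]
tin [ 0.749 -0.112  0.026] [ 0.747 -0.114  0.026]
transf [ 0.463 -0.28   0.04 ] None
meter [ 0.704 -0.216  0.023] [ 0.705 -0.2    0.023]
driver handle [ 0.416 -0.106  0.02 ] [ 0.41  -0.098  0.02 ]
driver tip [0.491 0.011 0.013] [0.49  0.018 0.013]
dish [ 0.601 -0.109  0.022] [ 0.604 -0.118  0.022]
```

The fit is consistent: holder at (0.585, −0.119), yaw −0.444 rad, board near level. All bystanders are clear of the board's swing. I'll press down the margin nearest the robot (u = −x_h), then push the risen edge over from the far side.

First call: shut the fingers and turn tool x onto u.

```bash
cat >> h.py <<'E'
O=np.array([.585,-.119,0]);yaw=-.4438
U=-np.array([np.cos(yaw),np.sin(yaw),0]);V=np.array([-np.sin(yaw),np.cos(yaw),0]);W=np.array([0,0,1.])
def go(*targets):
    """targets (u,v,h mm of fingertip centre, tilt rad: body towards +u); prints rows from the present pose"""
    from station import arm
    s=arm.read_state();p=s["position"];Q=R.from_euler('xyz',s["orientation"])
    t=p+Q.apply([0,0,.073])-O;z=Q.apply([0,0,1])
    print("t %.2f tip u %.1f v %.1f h %.1f tilt %.3f"%(s["time"],*(1e3*np.array([t@U,t@V,t@W])),np.arctan2(-z@U,-z@W)),"F(u,v,h)",(np.array([U,V,W])@s["contact_force"]).round(1),"w %.2f"%s["width"])
    for u,v,h,a in targets:
        G=R.from_matrix(np.c_[U,V,-W])*R.from_rotvec([0,-a,0])
        tp=O+(u*U+v*V+h*W)/1e3-G.apply([0,0,.073])
        print((u,v,h,a),"->",(1e3*Q.inv().apply(tp-p)).round(1),(Q.inv()*G).as_rotvec().round(3))
E
python3 -c "
from h import *
go((65,0,180,0),(65,0,180,.35))"
```

```text
t 0.10 tip u 83.3 v 92.2 h 229.9 tilt -0.002 F(u,v,h) [-0.5  0.5 -0.1] w 1.00
(65, 0, 180, 0) -> [-91.1 -23.1  50. ] [-2.000e-03 -1.000e-03 -1.127e+00]
(65, 0, 180, 0.35) -> [-80.3 -45.7  54.4] [-0.199 -0.313 -1.115]
```

Call:
arm_command(
  deltas="-30 -8 0 0 0 -0.187 0; -60 -15 20 0 0 -0.374 0; -91 -23 35 0 0 -0.56 0; -91 -23 50 0 0 -0.75 0; -91 -23 50 0 0 -0.935 0",
)

```text
time: 0.72
position: [0.5256, -0.0915, 0.2518]
orientation: [-3.14, -0.004, 2.511]
contact_force: [-0.2, 0.7, 0.3]
width: -0.001
finger_force: 0.0
```

Call:
arm_command(
  deltas="0 0 0 0 0 -0.187 0; 0 0 0 0 0 -0.192 0; 0 0 0 0 0 -0.192 0; 0 0 0 0 0 -0.192 0",
)

```text
time: 1.23
position: [0.527, -0.0909, 0.2538]
orientation: [-3.141, -0.0, 2.697]
contact_force: [0.3, -0.2, -0.0]
width: 0.002
finger_force: 0.0
```

```bash
python3 -c "
from h import *
from station import eyes
go((64,0,150,.3),(56,0,130,.3))
d=eyes.get_image('side');a=d['img'][90:230,180:340];cv2.imwrite('pics/s1.png',cv2.resize(a,None,fx=4,fy=4,interpolation=3))
P=lambda u,h:O+(u*U+h*W)/1e3
print('expected tip px in crop',(proj('side',P(65,180))-[180,90])*4)"
```

```text
t 1.23 tip u 64.5 v 0.4 h 180.8 tilt -0.000 F(u,v,h) [-0.3 -0.1 -0. ] w 0.00
(64, 0, 150, 0.3) -> [21.1 -0.5 34.1] [-0.    -0.3   -0.001]
(56, 0, 130, 0.3) -> [13.1 -0.5 54.1] [-0.    -0.3   -0.001]
expected tip px in crop [[386.13542246 181.71651081]]
```

View pics/s1.png

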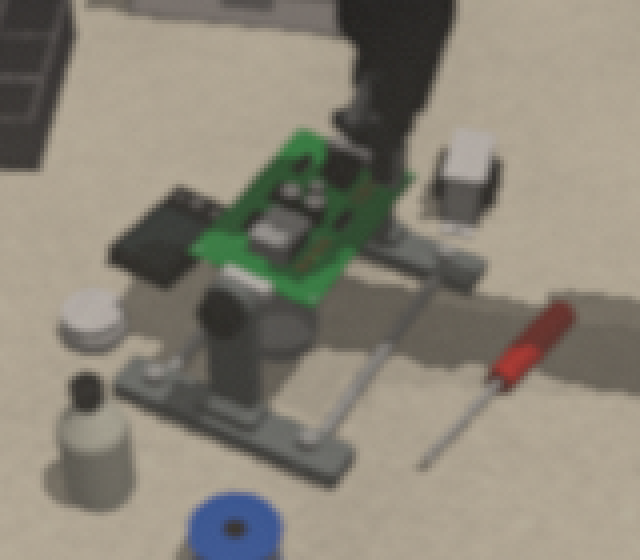

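The shut fingertips sit at about (390,185) in the crop, against a predicted (386,182), so the model holds. They are just off the near long edge. I'll tilt, lower onto the margin and press.

Call:
arm_command(
  deltas="12 0 10 0 -0.15 0 0; 21 0 22 0 -0.3 0 0; 21 0 34 0 -0.3 0 0; 14 0 48 0 -0.3 0 0; 14 0 54 0 -0.3 0 0",
)

```text
time: 1.9
position: [0.5166, -0.0862, 0.1997]
orientation: [3.141, 0.301, 2.696]
contact_force: [0.5, -0.4, -0.3]
width: -0.0
finger_force: 0.0
```

```bash
python3 -c "
from h import *
go((56,0,122,.3),(55,0,115,.3),(53,0,108,.3),(51,0,101,.3),(49,0,97,.3),(46,0,93,.3),(44,0,90,.3),(41,0,87.5,.3))"
```

```text
t 1.90 tip u 54.3 v 0.2 h 130.0 tilt 0.301 F(u,v,h) [-0.6 -0.2 -0.3] w -0.00
(56, 0, 122, 0.3) -> [ 4.  -0.3  7.1] [-0.     0.001 -0.002]
(55, 0, 115, 0.3) -> [ 5.1 -0.3 14.1] [-0.     0.001 -0.002]
(53, 0, 108, 0.3) -> [ 5.3 -0.3 21.4] [-0.     0.001 -0.002]
(51, 0, 101, 0.3) -> [ 5.4 -0.3 28.6] [-0.     0.001 -0.002]
(49, 0, 97, 0.3) -> [ 4.7 -0.2 33.1] [-0.     0.001 -0.002]
(46, 0, 93, 0.3) -> [ 3.  -0.2 37.8] [-0.     0.001 -0.002]
(44, 0, 90, 0.3) -> [ 2.  -0.2 41.2] [-0.     0.001 -0.002]
(41, 0, 87.5, 0.3) -> [-0.1 -0.2 44.5] [-0.     0.001 -0.002]
```

Call:
arm_command(
  deltas="4 0 7 0 0 0 0; 5 0 14 0 0 0 0; 5 0 21 0 0 0 0; 5.5 0 28.5 0 0 0 0",
)

```text
time: 2.4
position: [0.5179, -0.0866, 0.1712]
orientation: [3.141, 0.302, 2.698]
contact_force: [0.1, -1.2, 2.9]
width: 0.0
finger_force: 1.4
```

```bash
python3 -c "
from h import *
go((49,0,97,.3),(46,0,93,.3),(44,0,90,.3),(42,0,87.5,.3))"
```

```text
t 2.40 tip u 52.8 v 0.5 h 101.5 tilt 0.302 F(u,v,h) [-0.6 -1.1  2.9] w 0.00
(49, 0, 97, 0.3) -> [-2.4 -0.5  5.4] [ 0.     0.002 -0.   ]
(46, 0, 93, 0.3) -> [-4.1 -0.5 10.1] [ 0.     0.002 -0.   ]
(44, 0, 90, 0.3) -> [-5.1 -0.5 13.6] [ 0.     0.002 -0.   ]
(42, 0, 87.5, 0.3) -> [-6.3 -0.5 16.6] [ 0.     0.002 -0.   ]
```

The contact force is 2.9 N, as expected. I'll carry on, then back out along u and lift.

Call:
arm_command(
  deltas="-2 0 5.5 0 0 0 0; -4 0 10 0 0 0 0; -5 0 13.5 0 0 0 0; -6 0 16.5 0 0 0 0; -6 0 16.5 0 0 0 0",
)

```text
time: 3.02
position: [0.527, -0.091, 0.1569]
orientation: [3.142, 0.3, 2.698]
contact_force: [0.7, -0.5, 0.3]
width: -0.002
finger_force: 0.0
```

```bash
python3 -c "
from h import *
go((70,0,95,.3),(90,0,130,.3),(90,0,200,.1),(60,0,240,0),(0,0,240,0),(-75,0,240,0))
from station import eyes
d=eyes.get_image('side');a=d['img'][90:230,180:340];cv2.imwrite('pics/s2.png',cv2.resize(a,None,fx=4,fy=4,interpolation=3))"
```

```text
t 3.02 tip u 42.8 v 0.4 h 87.1 tilt 0.300 F(u,v,h) [-0.9 -0.2  0.3] w -0.00
(70, 0, 95, 0.3) -> [ 23.6  -0.4 -15.5] [ 0.  0. -0.]
(90, 0, 130, 0.3) -> [ 32.4  -0.4 -54.9] [ 0.  0. -0.]
(90, 0, 200, 0.1) -> [  -2.8   -0.4 -120.3] [ 0.   0.2 -0. ]
(60, 0, 240, 0) -> [ -50.4   -0.4 -147.8] [ 0.   0.3 -0. ]
(0, 0, 240, 0) -> [-107.7   -0.4 -130.1] [ 0.   0.3 -0. ]
(-75, 0, 240, 0) -> [-179.3   -0.4 -107.9] [ 0.   0.3 -0. ]
```

View pics/s2.png

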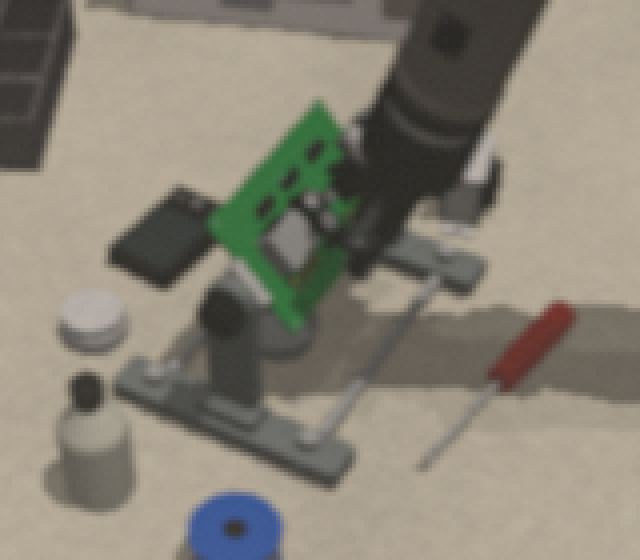

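The board is tilted steeply, with its top edge running from (210,220) to (320,100) in the crop and the bottom corner at (297,330). The holder hasn't moved. I'll back out and go over to the far side.

Call:
arm_command(
  deltas="24 0 -15 0 0 0 0; 32 0 -55 0 0 0 0; -3 0 -115 0 0.15 0 0; -50 0 -148 0 0.3 0 0; -108 0 -130 0 0.3 0 0",
)

```text
time: 3.7
position: [0.5775, -0.114, 0.3145]
orientation: [3.139, 0.005, 2.699]
contact_force: [1.6, -0.3, -0.2]
width: 0.003
finger_force: 0.0
```

```bash
python3 -c "
from h import *
go((-75,0,235,0),(-75,0,235,-.2),(-75,0,140,-.2))
E=[((210/4+180),(220/4+90)),((320/4+180),(101/4+90)),(297/4+180,330/4+90)]
for th in (.6,.7,.8,.9,1.0,1.1):
  c,s=np.cos(th),np.sin(th)
  P=[O+.125*W+.05*(-c*U+s*W)+v*V for v in(.08,-.08)]+[O+.125*W-.05*(-c*U+s*W)+.08*V]
  print(th,(proj('side',P)-E).round(1).tolist())"
```

```text
t 3.70 tip u 8.6 v 1.5 h 241.5 tilt 0.005 F(u,v,h) [-1.5  0.4 -0.2] w 0.00
(-75, 0, 235, 0) -> [-83.9  -1.4   6.9] [0.003 0.005 0.001]
(-75, 0, 235, -0.2) -> [-98.4  -1.5   8.4] [0.003 0.205 0.002]
(-75, 0, 140, -0.2) -> [-97.9  -1.7 103.4] [0.003 0.205 0.002]
0.6 [[-4.1, 2.4], [-3.4, 0.6], [0.5, -0.3]]
0.7 [[-3.3, 1.6], [-2.5, -0.1], [-0.4, 0.3]]
0.8 [[-2.3, 1.0], [-1.5, -0.8], [-1.5, 0.8]]
0.9 [[-1.2, 0.5], [-0.4, -1.3], [-2.7, 1.2]]
1.0 [[0.1, 0.2], [0.8, -1.7], [-3.9, 1.4]]
1.1 [[1.4, 0.0], [2.1, -1.9], [-5.2, 1.5]]
```

Call:
arm_command(
  deltas="-50 -1 5 0 0 0 0; -76 -1.5 7 0 0 0 0; -76 -1.5 50 0 0 0 0; -76 -1.5 98 0 0 0 0; -76 -1.5 98 0 0 0 0",
)

```text
time: 4.32
position: [0.6402, -0.1474, 0.2068]
orientation: [-3.139, -0.011, 2.698]
contact_force: [-0.5, 0.1, -0.3]
width: -0.002
finger_force: 0.0
```

```bash
python3 -c "
from h import *
go((-52,0,143,0),(-45,0,143,0),(-39,0,145,0),(-33,0,148,0),(-27,0,152,0))"
```

```text
t 4.33 tip u -61.3 v -2.2 h 133.8 tilt -0.011 F(u,v,h) [ 0.5 -0.1 -0.3] w -0.00
(-52, 0, 143, 0) -> [10.2  1.9 -9.1] [-0.003 -0.011  0.   ]
(-45, 0, 143, 0) -> [17.2  1.9 -9.1] [-0.003 -0.011  0.   ]
(-39, 0, 145, 0) -> [ 23.2   1.9 -11. ] [-0.003 -0.011  0.   ]
(-33, 0, 148, 0) -> [ 29.3   1.9 -13.9] [-0.003 -0.011  0.   ]
(-27, 0, 152, 0) -> [ 35.3   1.9 -17.9] [-0.003 -0.011  0.   ]
```

Call:
arm_command(
  deltas="2 0 0 0 0 0 0; 4 0 0 0 0 0 0; 8 0 0 0 0 0 0",
)

```text
time: 4.7
position: [0.637, -0.1447, 0.2144]
orientation: [3.141, 0.004, 2.698]
contact_force: [-0.1, -0.3, -0.4]
width: -0.001
finger_force: 0.0
```

```bash
python3 -c "
from h import *
go((-45,0,143,0),(-39,0,145,0),(-33,0,148,0),(-27,0,152,0),(-21,0,155,0))"
```

```text
t 4.70 tip u -58.3 v -0.8 h 141.4 tilt 0.004 F(u,v,h) [-0.1 -0.3 -0.4] w -0.00
(-45, 0, 143, 0) -> [13.   0.9 -1.6] [0.001 0.004 0.   ]
(-39, 0, 145, 0) -> [18.9  0.9 -3.7] [0.001 0.004 0.   ]
(-33, 0, 148, 0) -> [24.9  0.9 -6.7] [0.001 0.004 0.   ]
(-27, 0, 152, 0) -> [ 30.9   0.9 -10.7] [0.001 0.004 0.   ]
(-21, 0, 155, 0) -> [ 36.9   0.9 -13.7] [0.001 0.004 0.   ]
```

Call:
arm_command(
  deltas="7 0 0 0 0 0 0; 13 0 -1.5 0 0 0 0; 19 0 -3.5 0 0 0 0; 24 0 -6 0 0 0 0",
)

```text
time: 5.2
position: [0.6164, -0.1351, 0.2204]
orientation: [3.14, 0.008, 2.697]
contact_force: [3.8, -2.5, 2.8]
width: 0.001
finger_force: 2.5
```

```bash
python3 -c "
from h import *
go((-27,0,153,0),(-21,0,156,0),(-15,0,159,0),(-10,0,161,0),(-4,0,163,0))"
```

```text
t 5.20 tip u -35.9 v -1.0 h 147.4 tilt 0.008 F(u,v,h) [-4.6 -0.6  2.8] w 0.00
(-27, 0, 153, 0) -> [ 8.3  1.1 -5.7] [ 0.001  0.008 -0.   ]
(-21, 0, 156, 0) -> [14.3  1.1 -8.7] [ 0.001  0.008 -0.   ]
(-15, 0, 159, 0) -> [ 20.2   1.1 -11.8] [ 0.001  0.008 -0.   ]
(-10, 0, 161, 0) -> [ 25.2   1.1 -13.8] [ 0.001  0.008 -0.   ]
(-4, 0, 163, 0) -> [ 31.2   1.1 -15.8] [ 0.001  0.008 -0.   ]
```

Call:
arm_command(
  deltas="8 0 -5 0 0 0 0; 14 0 -8 0 0 0 0; 20 0 -11 0 0 0 0; 25 0 -13.5 0 0 0 0; 31 0 -15 0 0 0 0",
)

```text
time: 5.82
position: [0.5863, -0.1212, 0.233]
orientation: [-3.141, 0.0, 2.698]
contact_force: [3.5, -1.2, -2.3]
width: 0.001
finger_force: 1.7
```

```bash
python3 -c "
from h import *
f=lambda b:(38*np.sin(b)-12.2,0,126+38*np.cos(b),0)
go(*[f(b) for b in (.3,.45,.6,.75,.9)])"
```

```text
t 5.83 tip u -2.1 v -1.4 h 160.0 tilt 0.000 F(u,v,h) [-3.7  0.4 -2.3] w 0.00
(np.float64(-0.9702321468690958), 0, np.float64(162.30278658677304), 0) -> [ 1.1  1.4 -2.4] [-0.  0. -0.]
(np.float64(4.32869029622675), 0, np.float64(160.21698988940173), 0) -> [ 6.4  1.4 -0.3] [-0.  0. -0.]
(np.float64(9.256413989011346), 0, np.float64(157.36275336656777), 0) -> [11.4  1.4  2.6] [-0.  0. -0.]
(np.float64(13.702272880886696), 0, np.float64(153.8041770172052), 0) -> [15.8  1.4  6.1] [-0.  0. -0.]
(np.float64(17.56642256584437), 0, np.float64(149.62117879428524), 0) -> [19.7  1.4 10.3] [-0.  0. -0.]
```

Call:
arm_command(
  deltas="6 0 -1 0 0 0 0; 11 0 2 0 0 0 0; 16 0 6 0 0 0 0; 20 0 10 0 0 0 0",
)

```text
time: 6.32
position: [0.5678, -0.1118, 0.2234]
orientation: [3.141, -0.001, 2.698]
contact_force: [-0.1, -0.7, 4.6]
width: 0.0
finger_force: 1.9
```

```bash
python3 -c "
from h import *
f=lambda b:(38*np.sin(b)-12.2,0,126+38*np.cos(b),0)
go(*[f(b) for b in (1.05,1.2,1.35,1.5,1.57)])"
```

```text
t 6.33 tip u 18.6 v -0.9 h 150.4 tilt -0.001 F(u,v,h) [-0.2 -0.7  4.6] w 0.00
(np.float64(20.76208257257265), 0, np.float64(144.90769981988564), 0) -> [2.2 0.9 5.5] [ 0.    -0.001  0.   ]
(np.float64(23.217485266754597), 0, np.float64(139.7695946701136), 0) -> [ 4.6  0.9 10.6] [ 0.    -0.001  0.   ]
(np.float64(24.877487597413047), 0, np.float64(134.32225410953558), 0) -> [ 6.3  0.9 16.1] [ 0.    -0.001  0.   ]
(np.float64(25.704809490954073), 0, np.float64(128.68801366337271), 0) -> [ 7.1  0.9 21.7] [ 0.    -0.001  0.   ]
(np.float64(25.799987951409715), 0, np.float64(126.03026041500786), 0) -> [ 7.2  0.9 24.3] [ 0.    -0.001  0.   ]
```

Call:
arm_command(
  deltas="3 0 5.5 0 0 0 0; 6 0 10.5 0 0 0 0; 8 0 16 0 0 0 0; 9 0 21 0 0 0 0; 9 0 23.5 0 0 0 0",
)

```text
time: 6.95
position: [0.5595, -0.1077, 0.1988]
orientation: [3.142, -0.003, 2.698]
contact_force: [-2.7, 1.7, 5.8]
width: 0.005
finger_force: 3.1
```

Call:
arm_command(
  deltas="0 0 0 0 0 0 0; 0 0 0 0 0 0 0",
)

```text
time: 7.2
position: [0.5602, -0.1089, 0.199]
orientation: [-3.141, -0.0, 2.698]
contact_force: [-0.1, 0.5, -0.6]
width: 0.001
finger_force: 0.0
```

```bash
python3 -c "
from h import *
go((28,0,126,0))"
```

```text
t 7.20 tip u 26.7 v -1.6 h 126.0 tilt -0.000 F(u,v,h) [ 0.3  0.4 -0.6] w 0.00
(28, 0, 126, 0) -> [ 1.3  1.5 -0. ] [-0.001 -0.    -0.   ]
```

Fingertip height now matches a level board. I'll lift away and look.

Call:
arm_command(
  deltas="0 0 -30 0 0 0 0; 0 0 -80 0 0 0 0; 60 0 -120 0 0 0 0; 120 0 -130 0 0 0 0; 120 0 -130 0 0 0 0",
)

```text
time: 7.82
position: [0.4494, -0.0552, 0.3307]
orientation: [3.141, 0.001, 2.701]
contact_force: [1.5, -0.9, 0.3]
width: -0.001
finger_force: 0.0
```

```bash
python3 -c "
from h import *
from station import eyes
a=eyes.get_image('side')['img'][100:190,190:320];b=eyes.get_image('scene')['img'][180:270,145:275]
cv2.imwrite('pics/f.png',cv2.resize(np.hstack([a,b]),(780,270),interpolation=3));go()
for t in(-.15,0,.15):
  P=[O+.125*W+x*(np.cos(t)*U+np.sin(t)*W)+v*V for x in(.05,-.05) for v in(.08,-.08)]
  print(t,((proj('side',P)-[190,100])*3).round(0).tolist(),((proj('scene',P)-[145-130,180])*3).round(0).tolist())"
```

```text
t 7.92 tip u 146.9 v -1.2 h 257.1 tilt 0.002 F(u,v,h) [-1.3 -0.6  0.1] w 0.00
-0.15 [[202.0, 204.0], [280.0, 104.0], [109.0, 156.0], [193.0, 62.0]] [[685.0, 44.0], [497.0, 84.0], [715.0, 134.0], [516.0, 179.0]]
0 [[203.0, 198.0], [281.0, 98.0], [109.0, 162.0], [192.0, 68.0]] [[685.0, 38.0], [496.0, 79.0], [716.0, 139.0], [517.0, 184.0]]
0.15 [[202.0, 192.0], [281.0, 92.0], [110.0, 168.0], [193.0, 74.0]] [[685.0, 34.0], [495.0, 74.0], [715.0, 143.0], [518.0, 188.0]]
```

View pics/f.png

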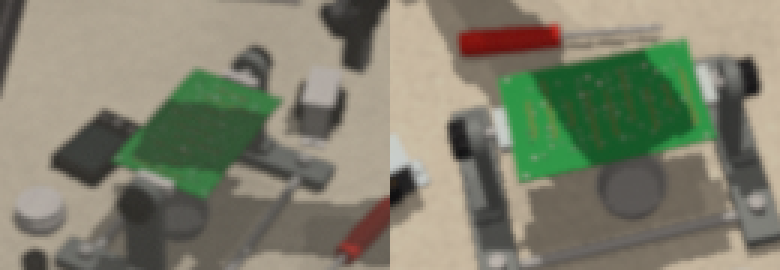

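Solder side is up. The corners, (281,98), (193,70), (208,196) and (115,160) in the side view, match the level prediction within about 0.05 rad, and the holder and bystanders haven't moved. I'll hand it in.

Call:
arm_command(
  deltas="0 0 0 0 0 0 0; 0 0 0 0 0 0 0; 0 0 0 0 0 0 0",
)

```text
time: 8.3
position: [0.4525, -0.0574, 0.3291]
orientation: [-3.141, -0.001, 2.697]
contact_force: [-0.7, -0.0, -0.1]
width: -0.005
finger_force: 0.0
```

```bash
python3 -c "
from station import arm
print(arm.finish_job())"
```

```text
the job is handed in; nothing more can be done
None
```

The board is turned solder side up and, from the final images, level to within about 3°; the hand is clear, the holder and the bystanders in view look unmoved, and the job was handed in at about 8 s (no verdict was returned).

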